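# Put the stacked games-room pieces back on their display stands

### The arm

A 7-joint arm with a two-finger parallel gripper is mounted at the origin on the work surface. World frame = base frame: x ahead of the robot, y to its left, z up, the work surface at z = 0. Lengths are in mm, angles in degrees, forces in N, time in s.
With the tool pointing down it reaches from about 400 to 875 mm from the base axis. Payload 4.4 kg.
Tool frame: the origin (TCP) lies midway between the tips of the shut fingers; the grasp point (between the pads) lies 19 mm behind it (robot.pinch_z is the distance from the TCP to the grasp point, in mm); z points along the fingers, y is the line along which they close (so a half turn about z gives the same grasp; the last joint's range is limited). The gripper opens to 85 mm and grips with 20 to 120 N. Pads are 22 mm wide; open, the fingers measure 114 mm over their backs; the gripper's body (76 mm by 85 mm) begins 54 mm behind the grasp point. The pads swing forward as they close: fully open they stand 13 mm farther back than shut.
Start: joints at [-74.931, 36.005, 2.206, 86.941, -1.547, 57.084, -1.146], TCP at [209.866, 615.202, 231.313] pointing down, gripper open.
Joint ranges: [-175.42, 175.42], [-21.48, 121.26], [-71.46, 75.88], [10.55, 141.38], [-63.04, 243.04], [13.31, 113.54], [-168.57, 168.57]. Speed limits (degrees/s): [147.25, 147.25, 180, 180, 180, 180, 180].

### API

Orientations are given as a 3x3 rotation matrix whose columns are the frame's x, y, z axes.
In Python, from workcell import robot, viewer gives the robot as it stands. The module is installed in compiled form; this text tells all that it offers.
- The arm moves only by the tool jog_arm, never from a script. Its argument "plan" is a list of rows, each a list of 4 numbers: the shift along the tool's x, y, z in units of 40 mm (1.0 is 40 mm), then the turn about the tool's z in units of 5 degrees (1.0 is 5 degrees). In form: [[x, y, z, spin], ...]. A call has 1 to 12 rows; each row is the pose to reach, as a shift and turn from the pose commanded when the call began, along the tool's axes at that moment; what a row does not reach only later rows make up. A row lasts 1/12 s, in which the tool goes at most 41.7 mm and 7.16 degrees, less where a joint would pass 70% of its speed; a pose out of reach is approached as far as the arm can. A call with a gripper value outside its range is refused whole. "hand" is the finger opening in mm, from 0 to 85.4, set as the call begins (left out, the last holds). The fingers move at their own pace and stop on an object; the grip force is fixed at half the most. Time passes only in rows, so rows that repeat a pose let the fingers close. It gives the time, the measured TCP pose, the force, the opening and the grip force at its end, in the units of the state.
- robot.get_state(): the state, without advancing time (a new reading comes with each control period).
- viewer.snapshot(name): name is "scene" or "top" or "wrist"; returns a dict with "pixels" (384x512x3 uint8, blue, green, red), "depth" (384x512 float32, mm along the optical axis (not along the pixel's ray), 0 where there is no reading), "fx", "fy", "cx", "cy" (pixels), "rvec" (rotation vector, rad) and "tvec" (3), from world to camera coordinates, as OpenCV has them; the wrist camera has in their place "mount" (4x4, takes a point from camera to tool coordinates, whose origin is the TCP and whose axes are the flange's). Camera axes: x right, y down, z forward; pixel columns grow to the right and rows downward; lengths in mm; the calibration is good to about 2 mm. The wrist camera is an equidistant fisheye: a pixel r from the principal point sees the ray r / f radians off the axis. A picture is of the moment at which its call begins: read the wrist's pose just before it.
- robot.sign_off(): hands the job in; it is judged then, once.
Trained networks look in a picture, given as the dict that the camera call returned (one of the last four; its "shot" number tells which), for a name from the list of things; names that differ only in an ending like _2 or _b are one class to them, and where a whole thing is asked for, a point or a joint stands for the part that bears it (a point fixed in the world has none). Each returns a list of dicts, best first, with "conf" (0 to 1); they miss things now and then, are a little off and sometimes report something else, mostly with a low value. They report only what shows in the picture. A call takes as long as a camera call. They do not tell look-alikes from the thing itself.
- viewer.recognise(picture, target): "box" ([left, top, right, bottom] in pixels, round what is visible of it).
The state is a dict: "clock": time; "joint_positions": joint angles; "qvel": joint speeds; "joint_torque": joint torques, N m; "tcp_pos": TCP position; "eef_rot": TCP orientation; "wrist_force": force on the tool from outside, world axes, zero at the start; "torque": the same for the moment, N m; "grip_width": finger opening in mm; "gripper_force": force on a finger pad.
Only numpy, scipy, OpenCV 4.12 (cv2) and the standard library are available. Lean on these libraries where they do the work, as an engineer would, in place of code of your own. Each camera call takes 0.05 s, during which the arm holds its last target. There are 200 camera calls.

### The job

After the game everything was left in one stack. Take the stack apart and set each piece upright and centred on the oak stand cut to its own shape: the domino box on the long stand and the dart case on the shorter oblong stand, each lying along its stand, the round tin on the round stand and the cue chalk on the square stand. Set the pieces down rather than dropping them, and leave the mug and the bowl where they are.

Things in the scene. Friction and masses are not known exactly. Their poses are not given: they have to be found in the camera images.
- domino_box: closed oak-brown wooden box, 160 (x) by 62 (y) by 34 mm high, about 0.3 kg, the bottom of the stack, standing on the counter. Origin at the centre of its underside, x along its length, z up. Looks alike both ways round apart from a thumb notch
- dart_case: closed aluminium case, 120 (x) by 48 (y) by 24 mm high, about 0.2 kg, lying lengthwise on the domino box. Origin at the centre of its underside, x along its length, z up
- chalk: cue chalk in a square black rubber sleeve, 30 by 30 mm, 28 mm high with its dull blue chalk top (the sleeve's sides reach 26 mm), about 35 g, standing on one end of the dart case. Origin at the centre of its underside, x and y square to its sides, z up
- tin: round lidded brass tin, 40 mm diameter, 28 mm high, about 60 g, standing on the other end of the dart case, its centre about 66 mm from the chalk's. Origin at the centre of its underside, z up
- stand_long: a fixed oak stand with a green baize top, 10 mm high, 190 (x) by 92 (y) mm; origin at the centre of its underside (on the counter), z up, x along its length. Its baize surface is 10 mm above the origin
- stand_short: a fixed oak stand with a green baize top, 10 mm high, 148 (x) by 78 (y) mm; origin at the centre of its underside (on the counter), z up, x along its length. Its baize surface is 10 mm above the origin
- stand_square: a fixed oak stand with a green baize top, 10 mm high, 60 by 60 mm; origin at the centre of its underside (on the counter), z up, x and y square to its sides. Its baize surface is 10 mm above the origin
- stand_round: a fixed oak stand with a green baize top, 10 mm high, 70 mm in diameter; origin at the centre of its underside (on the counter), z up. Its baize surface is 10 mm above the origin
- mug: white ceramic mug, 80 mm across, 90 mm high, with a handle; a bystander, loose. Origin at the centre of its underside
- bowl: blue ceramic snack bowl, 120 mm across, 50 mm high; a bystander, loose. Origin at the centre of its underside
There are look-alikes about, which are no part of the job. Of the things like the dart_case, leave any that is green; of the rest the larger one is meant.

How it is judged (in metres and radians):
At the end, for the whole second after the job is handed in: Each piece is upright (0.15 rad), released and at rest on its own stand, underside within 4 mm of the stand's top, centre within 14 mm of the stand's centre; domino box and dart case also within 0.2 rad of their stand's length, either way round (chalk and tin: any turn) (horizontal distance between domino_box and stand_long below 0.014 m and z of domino_box in the frame of stand_long between 0.006 and 0.014 m and angle between each of domino_box, dart_case, chalk, tin's own z axis and vertical below 0.15 rad and linear speed of each of domino_box, dart_case, chalk, tin below 0.02 m/s and contact force between the fingers and domino_box below 0.1 N and angle between the x axis of domino_box and the x axis of stand_long, either way round below 0.2 rad and horizontal distance between dart_case and stand_short below 0.014 m and z of dart_case in the frame of stand_short between 0.006 and 0.014 m and contact force between the fingers and dart_case below 0.1 N and angle between the x axis of dart_case and the x axis of stand_short, either way round below 0.2 rad and horizontal distance between chalk and stand_square below 0.014 m and z of chalk in the frame of stand_square between 0.006 and 0.014 m and contact force between the fingers and chalk below 0.1 N and horizontal distance between tin and stand_round below 0.014 m and z of tin in the frame of stand_round between 0.006 and 0.014 m and contact force between the fingers and tin below 0.1 N); the robot touches nothing.
It fails at once if the domino box is dropped or flung (moves faster than 0.7 m/s while no finger touches it) (linear speed of domino_box above 0.7 m/s and contact force between the fingers and domino_box below 0.05 N).
It fails at once if the dart case is dropped or flung (moves faster than 0.7 m/s while no finger touches it) (linear speed of dart_case above 0.7 m/s and contact force between the fingers and dart_case below 0.05 N).
It fails at once if the chalk is dropped or flung (moves faster than 0.7 m/s while no finger touches it) (linear speed of chalk above 0.7 m/s and contact force between the fingers and chalk below 0.05 N).
It fails at once if the tin is dropped or flung (moves faster than 0.7 m/s while no finger touches it) (linear speed of tin above 0.7 m/s and contact force between the fingers and tin below 0.05 N).
It fails at once if the mug or the bowl is shifted by more than 25 mm (distance of any of mug, bowl from where it was at the start of the episode above 0.025 m).
It also fails if it takes over 115 s, if anything falls off the work surface, if the arm or the gripper's body presses on something with over 40 N, if the wrist force passes 120 N, or if a joint passes its speed limit or range.

## Working session

There is one attempt and no reset: what is moved stays moved. The work goes in short steps, Python scripts to look and compute and a tool call to move; the robot and the scene stay as the last step left them, time stands still between calls to the robot, and variables do not carry over. Pictures are saved under pics/ and viewed, at most 14 in all, crops included, and the job is handed in when it is done.

Besides the shell and the picture viewer there is one more tool, called after "Request:" as name([rows], argument=value, ...), one row to a line, values as JSON. jog_arm: Moves the arm, as the interface text tells. Its arguments: {"type":"object","properties":{"plan":{"type":"array","items":{"type":"array","items":{"type":"number"}}},"hand":{"type":"number"}},"required":["plan"]}

```bash
mkdir -p pics
cat > h.py <<'E'
import numpy as np, cv2
from workcell import robot, viewer
def cloud(p):
    R=cv2.Rodrigues(np.array(p["rvec"],float))[0]; t=np.array(p["tvec"],float).reshape(3)
    d=p["depth"].astype(float); v,u=np.indices(d.shape)
    c=np.stack([(u-p["cx"])/p["fx"]*d,(v-p["cy"])/p["fy"]*d,d],-1)
    w=(c-t)@R; w[d<=0]=np.nan
    return w
E
python3 - <<'E'
from h import *
s=robot.get_state(); print(s["clock"],s["tcp_pos"],s["eef_rot"],robot.pinch_z)
names="domino_box dart_case chalk tin stand_long stand_short stand_square stand_round mug bowl".split()
for n in("top","scene"):
    p=viewer.snapshot(n); cv2.imwrite(f"pics/{n}0.png",p["pixels"]); w=cloud(p); np.save(n+"0.npy",w)
    print(n,p["fx"],p["rvec"],p["tvec"])
    for k in names:
        for r in viewer.recognise(p,k)[:3]:
            b=np.array(r["box"]); c=((b[:2]+b[2:])/2).astype(int)
            print(k,round(r["conf"],2),b.round(),w[c[1],c[0]].round())
E
```

```text
0.0 [209.67495195 614.59910219 230.40064648] [[-9.46431593e-01  3.22903895e-01 -5.60994903e-04]
 [ 3.22904379e-01  9.46429891e-01 -1.79535027e-03]
 [-4.87832509e-05 -1.88032393e-03 -9.99998231e-01]] 18.700000000000003
top 395.0918645079337 [ 2.16439001 -2.11798214  0.14339588] [ -9.50321959 550.64906028 914.66845962]
dart_case 0.96 [193. 230. 236. 282.] [388. 106.  26.]
dart_case 0.85 [166. 153. 201. 208.] [566. 183.  57.]
dart_case 0.71 [226. 128. 255. 156.] [672.  52.  19.]
chalk 0.71 [176. 155. 192. 170.] [603. 176.  87.]
tin 0.78 [166. 178. 185. 202.] [540. 194.  85.]
tin 0.71 [310. 175. 336. 200.] [ 563. -158.   11.]
tin 0.63 [159. 148. 206. 213.] [566. 185.  58.]
stand_long 0.72 [370. 199. 425. 280.] [ 439. -338.    9.]
stand_short 0.8 [ 99. 203. 138. 262.] [441. 346.  10.]
stand_square 0.76 [250. 184. 271. 215.] [nan nan nan]
stand_round 0.94 [310. 175. 337. 204.] [ 558. -157.   12.]
mug 0.56 [108.  99. 152. 146.] [724. 339.   3.]
bowl 0.67 [367. 100. 418. 147.] [ 733. -335.    6.]
scene 450.7587367696832 [ 1.07113173  2.39472835 -1.06274119] [ 374.9566612  -228.97413819 1380.40599455]
domino_box 0.66 [276. 228. 352. 283.] [601. 200.  49.]
dart_case 0.82 [286. 228. 345. 266.] [588. 195.  57.]
dart_case 0.79 [227. 237. 245. 273.] [688.  59.  17.]
dart_case 0.71 [323. 175. 344. 216.] [402. 113.  23.]
chalk 0.68 [292. 228. 316. 255.] [611. 180.  85.]
tin 0.75 [317. 219. 340. 239.] [550. 197.  86.]
stand_long 0.63 [163. 116. 225. 157.] [ 446. -342.    9.]
stand_short 0.6 [374. 237. 445. 295.] [460. 350.   7.]
stand_short 0.43 [286. 232. 343. 264.] [591. 194.  57.]
stand_square 0.63 [241. 197. 276. 222.] [547.  -2.   8.]
stand_round 0.81 [194. 179. 220. 196.] [ 576. -153.    9.]
mug 0.81 [304. 298. 365. 366.] [690. 320.   3.]
bowl 0.66 [ 92. 159. 141. 198.] [ 708. -353.   12.]
bowl 0.59 [286. 230. 345. 266.] [589. 196.  56.]
```

View pics/top0.png

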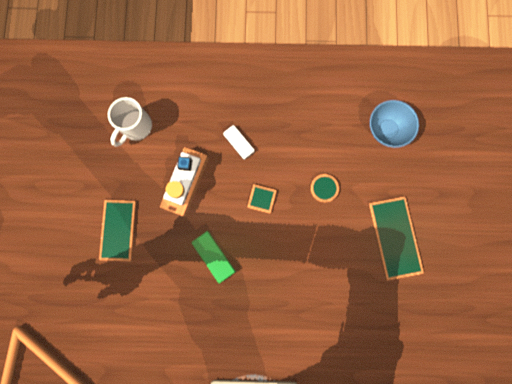

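View pics/scene0.png

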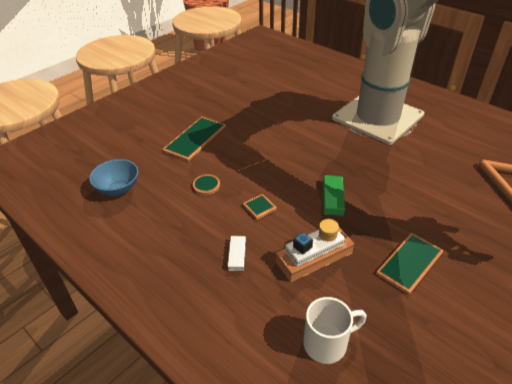

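The top view (image up = +x, left = +y) shows the stack at about (184,180), with the chalk at (184,162) and the tin at (175,189). The short stand is at (118,231), the square at (262,198), the round at (324,188) and the long at (397,237). The green look-alike is at (213,257) and the small white one at (238,141). The scene view shows the same layout. Next I'll measure the outlines.

```bash
cat > m.py <<'E'
from h import *
def plane(p,uv,z):
    R=cv2.Rodrigues(np.array(p["rvec"],float))[0]; t=np.array(p["tvec"],float).reshape(3)
    uv=np.asarray(uv,float); r=np.stack([(uv[:,0]-p["cx"])/p["fx"],(uv[:,1]-p["cy"])/p["fy"],np.ones(len(uv))],-1)@R
    C=-R.T@t; return (C+r*((z-C[2])/r[:,2])[:,None])[:,:2]
def blob(p,m,box,z,pad=3):
    l,t,r,b=[int(v) for v in box]; k=np.zeros(m.shape,np.uint8); k[t-pad:b+pad,l-pad:r+pad]=m[t-pad:b+pad,l-pad:r+pad]
    n,L,S,_=cv2.connectedComponentsWithStats(k); 
    if n<2: return None
    i=1+S[1:,4].argmax()
    c=max(cv2.findContours((L==i).astype(np.uint8),0,1)[0],key=len)[:,0]
    ys,xs=np.nonzero(L==i)
    P=plane(p,np.c_[xs,ys],z).astype(np.float32)
    (cx,cy),(a,bb),th=cv2.minAreaRect(P)
    if a<bb: a,bb,th=bb,a,th+90
    return dict(rect=np.round([cx,cy,a,bb,(th+90)%180-90],1),mean=P.mean(0).round(1),n=len(P)),L==i
E
cat > s1.py <<'E'
from m import *
for n,B in dict(top=dict(long=(370,195,427,282),short=(97,197,138,264),square=(246,182,279,215),round=(308,172,342,204),stack=(158,146,208,217)),
  scene=dict(long=(163,114,227,160),short=(376,233,445,293),square=(241,192,278,221),round=(191,172,223,196),stack=(274,217,354,290))).items():
    p=viewer.snapshot(n); w=cloud(p); hsv=cv2.cvtColor(p["pixels"],cv2.COLOR_BGR2HSV); H,S,V=cv2.split(hsv)
    g=((H>55)&(H<95)&(S>90)).astype(np.uint8)
    for k in("long","short","square","round"):
        r,m=blob(p,g,B[k],10); print(n,k,r,"z",np.nanmedian(w[m][:,2]).round(1))
    near=(np.abs(w[...,0]-566)<110)&(np.abs(w[...,1]-185)<70)&(w[...,2]>12)
    for k,m in dict(chalk=(H>95)&(H<125)&(S>90)&(w[...,2]>80),tin=(H>18)&(H<32)&(S>110)&(w[...,2]>80),case=near&(w[...,2]>50)&(w[...,2]<64),box=near&(w[...,2]>29)&(w[...,2]<40)).items():
        o=blob(p,m.astype(np.uint8),B["stack"],dict(chalk=86,tin=86,case=58,box=34)[k])
        if o: print(n,k,o[0],"z",np.nanmedian(w[o[1]][:,2]).round(1),"c",np.nanmean(w[o[1]],0).round(1))
E
python3 s1.py
```

```text
top long {'rect': array([ 501.5, -322.7,   76.1,   53. ,  -78.2]), 'mean': array([ 504.2, -322.3], dtype=float32), 'n': 593} z 9.5
top short {'rect': array([446.3, 349.6, 131. ,  62.7,  -0.7]), 'mean': array([445.6, 349.7], dtype=float32), 'n': 1352} z 9.7
top square {'rect': array([532.2,  -5.1,  44.5,  42.5,  77. ]), 'mean': array([532.1,  -5.2], dtype=float32), 'n': 309} z 9.2
top round {'rect': array([ 561. , -161.4,   52.4,   50.3,  -88.8]), 'mean': array([ 561.6, -161.2], dtype=float32), 'n': 360} z 9.0
top chalk {'rect': array([602.3, 177.6,  24.2,  24. ,  83.9]), 'mean': array([602.6, 177.6], dtype=float32), 'n': 106} z 84.8 c [602.9 177.8  84.8]
top tin {'rect': array([539.8, 196.5,  37.1,  32.6, -88.8]), 'mean': array([540.3, 196.3], dtype=float32), 'n': 201} z 85.5 c [540.4 196.5  85.3]
top case {'rect': array([571.9, 185.5, 119.4,  49.9, -19.1]), 'mean': array([571.9, 181.4], dtype=float32), 'n': 570} z 56.9 c [572.1 181.6  56.8]
top box {'rect': array([569.1, 186.4, 159.4,  62.5, -19.1]), 'mean': array([556.2, 181.5], dtype=float32), 'n': 584} z 33.2 c [556.3 181.6  33.2
[... 419 characters left out ...]
 565.6, -164.1,   52.2,   46.3,  -48.9]), 'mean': array([ 565.5, -164.4], dtype=float32), 'n': 220} z 8.9
scene chalk {'rect': array([607. , 175.9,  23.8,  23.4,  85.1]), 'mean': array([607.1, 176. ], dtype=float32), 'n': 104} z 84.9 c [606.2 175.3  84.7]
scene tin {'rect': array([543. , 194.1,  36.7,  31.1, -48.7]), 'mean': array([543.1, 194.7], dtype=float32), 'n': 171} z 84.7 c [542.  194.1  84.7]
scene case {'rect': array([579.4, 187.1, 121.1,  52.2, -18.6]), 'mean': array([586.9, 190.9], dtype=float32), 'n': 642} z 56.5 c [585.8 190.2  56.4]
scene box {'rect': array([574.7, 186.9, 161.2,  63.3, -20.1]), 'mean': array([592.8, 193. ], dtype=float32), 'n': 634} z 32.7 c [592.2 192.6  33.1]
```

Request:
jog_arm([
  [-1,-0.6,0,0],
  [-2,-1.2,0,0],
  [-3,-1.8,0,0],
  [-4,-2.4,0,0],
  [-5,-3,0,0],
  [-6,-3.6,0,0],
  [-7,-4.2,0,0],
  [-8,-4.8,0,0],
  [-9,-5.4,0,0],
  [-10,-6,0,0],
  [-10.5,-6.3,0,0],
  [-10.5,-6.3,0,0],
], hand=85)

```text
clock: 2.2
tcp_pos: [528.4, 237.2, 231.6]
eef_rot: [[-0.945, 0.326, 0.002], [0.326, 0.945, -0.001], [-0.002, -0.001, -1.0]]
wrist_force: [1.3, -0.1, 0.0]
grip_width: 84.7
gripper_force: 0.0
```

Request:
jog_arm([
  [-0.8,-0.45,0,0],
  [-1.55,-0.92,0,0],
  [-1.55,-0.92,0,0],
  [-1.55,-0.92,0,0],
])

```text
clock: 2.53
tcp_pos: [574.2, 183.2, 231.2]
eef_rot: [[-0.945, 0.328, 0.001], [0.328, 0.945, -0.001], [-0.001, -0.001, -1.0]]
wrist_force: [-0.8, 1.3, 0.0]
grip_width: 85.1
gripper_force: 0.0
```

```bash
cat > wr.py <<'E'
from m import *
def wsnap():
    s=robot.get_state(); p=viewer.snapshot("wrist"); p["R"]=np.array(s["eef_rot"]); p["t"]=np.array(s["tcp_pos"]); return p
def wplane(p,uv,z):
    uv=np.asarray(uv,float); q=(uv-[p["cx"],p["cy"]])/[p["fx"],p["fy"]]; th=np.linalg.norm(q,axis=1)+1e-12
    c=np.c_[q/th[:,None]*np.sin(th)[:,None],np.cos(th)]; M=np.array(p["mount"])
    d=c@M[:3,:3].T@p["R"].T; o=p["R"]@M[:3,3]+p["t"]
    return (o+d*((z-o[2])/d[:,2])[:,None])[:,:2]
E
cat > go.py <<'E'
import sys; from h import *
s=robot.get_state(); R=np.array(s["eef_rot"]); t=np.array(s["tcp_pos"])
x,y,z=map(float,sys.argv[1:4]); a=float(sys.argv[4]) if len(sys.argv)>4 else None
d=R.T@(np.array([x,y,z])-t)/40; cur=np.degrees(np.arctan2(R[1,0],R[0,0])); 
print("clock",round(s["clock"],2),"at",t.round(1),"ang",round(cur,1),"shift",d.round(2),"spin",None if a is None else round(-((a-cur+90)%180-90)/5,2),"J",np.round(s["joint_positions"],0),"F",np.round(s["wrist_force"],1),"w",round(s["grip_width"],1))
E
python3 go.py 604.5 177 170
python3 - <<'E'
from wr import *
p=wsnap(); cv2.imwrite("pics/w1.png",p["pixels"]); print(p["fx"],p["cx"],p["mount"])
E
```

```text
clock 2.53 at [574.2 183.2 231.2] ang 160.9 shift [-0.76  0.1   1.53] spin None J [-22.  32.   3.  95.  -2.  53.  52.] F [-0.8  1.3  0. ] w 85.1
297.3186396354542 251.48593846640972 [[-7.17964587e-04 -9.65413566e-01 -2.60722327e-01  6.53374166e+01]
 [ 9.99999726e-01 -7.40362154e-04 -1.23070551e-05 -6.71203850e-01]
 [-1.81147546e-04 -2.60722265e-01  9.65413832e-01 -1.42191563e+02]
 [ 0.00000000e+00  0.00000000e+00  0.00000000e+00  1.00000000e+00]]
```

View pics/w1.png

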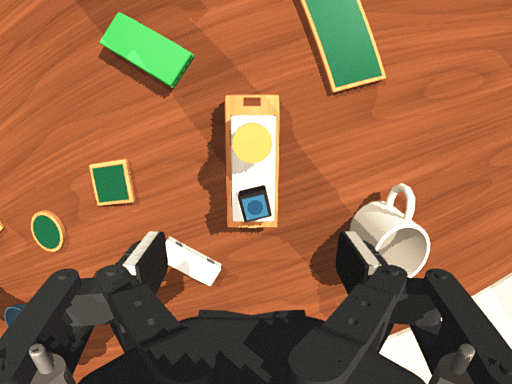

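The wrist view shows the stack upright in the picture, with the tin at (252,143) and the chalk at (254,205), turned about 10°. The square stand is at (112,183) and the fingers are clear. I'll measure the same things from here.

Run:
```python
from wr import *
p=wsnap(); H,S,V=cv2.split(cv2.cvtColor(p["pixels"],cv2.COLOR_BGR2HSV))
def show(k,m,b,z):
    q=np.zeros(m.shape,np.uint8); q[b[1]:b[3],b[0]:b[2]]=m[b[1]:b[3],b[0]:b[2]]
    n,L,St,_=cv2.connectedComponentsWithStats(q); i=1+St[1:,4].argmax(); ys,xs=np.nonzero(L==i)
    P=wplane(p,np.c_[xs,ys],z).astype(np.float32); r=cv2.minAreaRect(P); print(k,np.round(np.hstack(r),1),P.mean(0).round(1))
show("tin",(H>18)&(H<32)&(S>110)&(V>150),(228,110,276,170),86)
show("chalk",(V<70)|((H>95)&(H<125)&(S>90)),(236,184,273,222),86)
show("case",(S<60)&(V>120),(226,110,280,226),58)
show("box",(V>140),(215,88,290,232),34)
show("square",(H>55)&(H<95)&(S>90),(85,155,136,210),10)
```

```text
tin [542.2 193.5  37.9  37.3  71. ] [542.1 193.6]
chalk [601.2 175.8  28.   33.3  83.7] [600.8 175.8]
case [572.8 184.5  47.2 117.4  71. ] [569.5 186.1]
box [568.3 189.1  84.2 174.4  72.5] [559.5 195.9]
square [534.4  -8.5  47.7  47.5  77.1] [534.3  -8. ]
```

Request:
jog_arm([
  [-0.4,0.04,0.5,-1.3],
  [-0.75,0.07,1.2,-2.6],
  [-0.75,0.07,1.9,-2.6],
  [-0.75,0.07,2.5,-2.6],
  [-0.75,0.07,3,-2.6],
  [-0.75,0.07,3.4,-2.6],
  [-0.75,0.07,3.4,-2.6],
  [-0.75,0.07,3.4,-2.6],
], hand=60)

```text
clock: 3.3
tcp_pos: [600.8, 180.8, 94.9]
eef_rot: [[-0.995, 0.099, -0.002], [0.099, 0.995, 0.0], [0.002, 0.0, -1.0]]
wrist_force: [-0.4, -0.2, -0.0]
grip_width: 59.9
gripper_force: 0.0
```

```bash
python3 go.py 603.5 176 61 173.7
```

```text
clock 3.3 at [600.8 180.8  94.9] ang 174.3 shift [-0.08 -0.11  0.85] spin 0.12 J [-19.  44.  -1.  97.   1.  39.  64.] F [-0.4 -0.2 -0. ] w 59.9
```

Request:
jog_arm([
  [-0.03,-0.07,0.2,0.1],
  [-0.03,-0.07,0.4,0.1],
  [-0.03,-0.07,0.4,0.1],
  [-0.03,-0.07,0.4,0.1],
])

```text
clock: 3.63
tcp_pos: [602.8, 176.2, 79.3]
eef_rot: [[-0.994, 0.111, -0.0], [0.111, 0.994, -0.0], [0.0, -0.0, -1.0]]
wrist_force: [0.5, 0.1, 0.3]
grip_width: 60.0
gripper_force: 0.0
```

```bash
python3 go.py 603.5 176 61 173.7
```

```text
clock 3.63 at [602.8 176.2  79.3] ang 173.7 shift [-0.02 -0.    0.46] spin -0.01 J [-18.  45.  -1.  98.   1.  38.  64.] F [0.5 0.1 0.3] w 60.0
```

Request:
jog_arm([
  [-0.02,0,0.2,0],
  [-0.02,0,0.35,0],
  [-0.02,0,0.45,0],
  [-0.02,0,0.45,0],
  [-0.02,0,0.45,0],
])

```text
clock: 4.05
tcp_pos: [603.5, 176.1, 60.8]
eef_rot: [[-0.994, 0.11, -0.001], [0.11, 0.994, -0.0], [0.001, -0.0, -1.0]]
wrist_force: [0.8, -0.3, 0.1]
grip_width: 60.2
gripper_force: 0.0
```

Request:
jog_arm([
  [0,0,0,0],
  [0,0,0,0],
  [0,0,0,0],
  [0,0,0,0],
  [0,0,0,0],
  [0,0,0,0],
], hand=20)

```text
clock: 4.55
tcp_pos: [604.2, 176.4, 61.8]
eef_rot: [[-0.994, 0.11, 0.001], [0.11, 0.994, 0.0], [-0.001, 0.001, -1.0]]
wrist_force: [0.1, -0.7, 3.5]
grip_width: 28.6
gripper_force: 59.9
```

Request:
jog_arm([
  [0,0,-0.15,0],
  [0,0,-0.4,0],
  [0,0,-0.8,0],
  [0,0,-1.2,0],
  [0,0,-1.6,0],
  [0,0,-1.9,0],
  [0,0,-2,0],
  [0,0,-2,0],
])

```text
clock: 5.22
tcp_pos: [604.5, 176.4, 142.8]
eef_rot: [[-0.994, 0.11, 0.002], [0.11, 0.994, 0.001], [-0.002, 0.001, -1.0]]
wrist_force: [0.1, -0.1, -0.3]
grip_width: 29.1
gripper_force: 59.5
```

```bash
python3 go.py 534 -7.5 140 173.7
```

```text
clock 5.22 at [604.5 176.4 142.8] ang 173.7 shift [ 1.24 -4.76  0.06] spin -0.01 J [-18.  40.  -1.  95.   1.  45.  64.] F [ 0.1 -0.1 -0.3] w 29.1
```

Request:
jog_arm([
  [0.06,-0.24,0,0],
  [0.19,-0.7,0,0],
  [0.33,-1.25,0,0],
  [0.47,-1.8,0,0],
  [0.61,-2.35,0,0],
  [0.75,-2.9,0,0],
  [0.89,-3.45,0,0],
  [1.03,-3.95,0,0],
  [1.14,-4.35,0,0],
  [1.21,-4.65,0,0],
  [1.24,-4.76,0,0],
  [1.24,-4.76,0,0],
])

```text
clock: 6.22
tcp_pos: [532.7, -9.0, 140.8]
eef_rot: [[-0.994, 0.113, -0.001], [0.113, 0.994, -0.0], [0.001, -0.001, -1.0]]
wrist_force: [0.6, 0.1, -0.1]
grip_width: 28.7
gripper_force: 59.5
```

Request:
jog_arm([
  [0,0,0.3,0],
  [0,0,0.8,0],
  [0,0,1.3,0],
  [0,0,1.8,0],
  [0,0,2.2,0],
  [0,0,2.5,0],
  [0,0,2.6,0],
  [0,0,2.6,0],
  [0,0,2.6,0],
])

```text
clock: 6.97
tcp_pos: [533.9, -6.7, 37.4]
eef_rot: [[-0.994, 0.109, 0.0], [0.109, 0.994, 0.001], [-0.0, 0.001, -1.0]]
wrist_force: [-0.5, -0.1, -1.2]
grip_width: 29.0
gripper_force: 59.5
```

```bash
python3 go.py 534 -7.5 13.5 173.7
python3 - <<'E'
from wr import *
p=wsnap(); cv2.imwrite("pics/w2.png",p["pixels"])
E
```

```text
clock 6.97 at [533.9  -6.7  37.4] ang 173.7 shift [-0.   -0.02  0.6 ] spin 0.0 J [ -1.  44.  -1. 114.   3.  23.  79.] F [-0.5 -0.1 -1.2] w 29.0
```

View pics/w2.png

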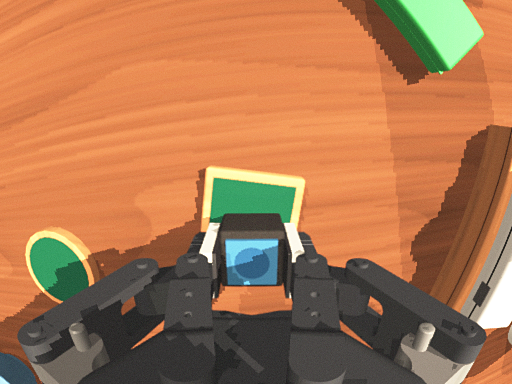

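The chalk is held square at (252,255) over the square stand. Lowering.

Request:
jog_arm([
  [0,0,0.2,0],
  [0,0,0.4,0],
  [0,0,0.5,0],
  [0,0,0.55,0],
  [0,0,0.57,0],
  [0,0,0.57,0],
])

```text
clock: 7.52
tcp_pos: [533.3, -7.6, 14.2]
eef_rot: [[-0.994, 0.111, -0.0], [0.111, 0.994, 0.0], [0.0, -0.0, -1.0]]
wrist_force: [1.2, -0.1, 0.2]
grip_width: 29.0
gripper_force: 59.5
```

Request:
jog_arm([
  [0,0,0.02,0],
  [0,0,0.04,0],
  [0,0,0.04,0],
])

```text
clock: 7.77
tcp_pos: [533.6, -7.6, 13.8]
eef_rot: [[-0.994, 0.111, 0.001], [0.111, 0.994, -0.0], [-0.001, 0.0, -1.0]]
wrist_force: [-1.7, -0.5, 6.6]
grip_width: 28.7
gripper_force: 60.3
```

Contact (6.6 N). Release and rise.

Request:
jog_arm([
  [0,0,0,0],
  [0,0,0,0],
  [0,0,0,0],
  [0,0,0,0],
  [0,0,-0.3,0],
  [0,0,-0.8,0],
  [0,0,-1.5,0],
  [0,0,-2.2,0],
  [0,0,-3,0],
  [0,0,-3.4,0],
  [0,0,-3.4,0],
], hand=60)

```text
clock: 8.68
tcp_pos: [536.1, -7.6, 153.5]
eef_rot: [[-0.994, 0.111, 0.008], [0.111, 0.994, 0.0], [-0.008, 0.001, -1.0]]
wrist_force: [0.1, 0.0, -0.0]
grip_width: 60.5
gripper_force: 0.0
```

```bash
python3 go.py 542 194.5 110 160.9;python3 - <<'E'
from wr import *
p=wsnap(); cv2.imwrite("pics/w3.png",p["pixels"])
E
```

```text
clock 8.68 at [536.1  -7.6 153.5] ang 173.6 shift [0.42 5.04 1.09] spin 2.55 J [ -1.  33.  -2. 110.   2.  37.  80.] F [ 0.1  0.  -0. ] w 60.5
```

View pics/w3.png

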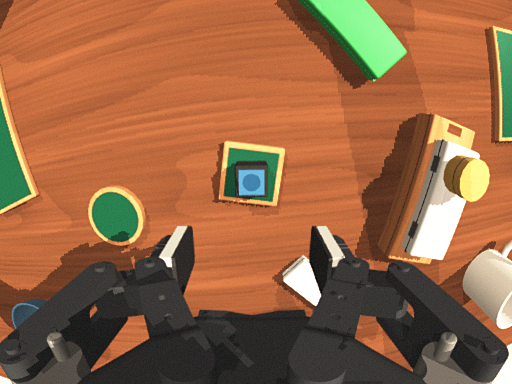

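The chalk stands at (252,180) on the square stand, whose outline runs from (221,142) to (285,206). I'll check the offset by number and re-measure the round stand from here.

```bash
cat >> wr.py <<'E'
def show(p,k,m,b,z):
    q=np.zeros(m.shape,np.uint8); q[b[1]:b[3],b[0]:b[2]]=m[b[1]:b[3],b[0]:b[2]]
    ys,xs=np.nonzero(q); P=wplane(p,np.c_[xs,ys],z).astype(np.float32); r=cv2.minAreaRect(P); print(k,np.round(np.hstack(r),1),P.mean(0).round(1))
E
python3 - <<'E'
from wr import *
p=wsnap(); H,S,V=cv2.split(cv2.cvtColor(p["pixels"],cv2.COLOR_BGR2HSV)); g=(H>55)&(H<95)&(S>90)
b=(H>95)&(H<125)&(S>90)
show(p,"chalk",b,(232,160,272,200),38); show(p,"square",g,(215,135,290,212),10); show(p,"round",g,(80,180,150,250),10)
y=(H>18)&(H<32)&(S>110)&(V>140); show(p,"tin",y,(455,155,490,200),86)
E
```

```text
chalk [535.1  -8.6  23.1  22.9  83.6] [534.9  -8.4]
square [534.5  -8.8  48.2  48.2  76.4] [529.3  -8.4]
round [ 564.  -164.9   57.1   55.9   86.8] [ 563.8 -164.2]
tin [538.8 190.7  44.4  37.3  82.7] [542.1 188.6]
```

Request:
jog_arm([
  [0.07,0.8,0,0.4],
  [0.14,1.6,0,0.8],
  [0.2,2.4,0,1.2],
  [0.27,3.2,0,1.6],
  [0.33,4,0,2.1],
  [0.4,4.7,0.3,2.5],
  [0.42,5.03,0.7,2.55],
  [0.42,5.03,1,2.55],
  [0.42,5.03,1,2.55],
  [0.42,5.03,1,2.55],
  [0.42,5.03,1,2.55],
], hand=70)

```text
clock: 9.7
tcp_pos: [538.9, 193.1, 108.7]
eef_rot: [[-0.945, 0.328, -0.001], [0.328, 0.945, -0.001], [0.0, -0.001, -1.0]]
wrist_force: [-0.2, 0.4, -0.1]
grip_width: 69.9
gripper_force: 0.0
```

```bash
python3 go.py 542 194 62 160.9
```

```text
clock 9.7 at [538.9 193.1 108.7] ang 160.8 shift [-0.07  0.05  1.17] spin -0.01 J [-24.  39.   3. 106.  -3.  35.  51.] F [-0.2  0.4 -0.1] w 69.9
```

Request:
jog_arm([
  [-0.07,0.04,0.3,0],
  [-0.07,0.04,0.6,0],
  [-0.07,0.04,0.9,0],
  [-0.07,0.04,1.1,0],
  [-0.07,0.04,1.18,0],
  [-0.07,0.04,1.18,0],
  [-0.07,0.04,1.18,0],
])

```text
clock: 10.28
tcp_pos: [542.1, 194.8, 61.4]
eef_rot: [[-0.945, 0.327, -0.0], [0.327, 0.945, -0.0], [0.0, -0.0, -1.0]]
wrist_force: [-0.1, -0.6, -0.0]
grip_width: 69.7
gripper_force: 0.0
```

Request:
jog_arm([
  [0,0,0,0],
  [0,0,0,0],
  [0,0,0,0],
  [0,0,0,0],
  [0,0,0,0],
  [0,0,0,0],
], hand=30)

```text
clock: 10.78
tcp_pos: [542.6, 195.1, 62.6]
eef_rot: [[-0.945, 0.327, 0.001], [0.327, 0.945, 0.001], [-0.001, 0.001, -1.0]]
wrist_force: [-1.1, 0.1, 6.2]
grip_width: 38.4
gripper_force: 60.5
```

Request:
jog_arm([
  [0,0,-0.15,0],
  [0,0,-0.4,0],
  [0,0,-0.8,0],
  [0,0,-1.2,0],
  [0,0,-1.6,0],
  [0,0,-1.9,0],
  [0,0,-2,0],
  [0,0,-2,0],
])

```text
clock: 11.45
tcp_pos: [543.0, 195.2, 143.3]
eef_rot: [[-0.945, 0.327, 0.003], [0.327, 0.945, 0.001], [-0.002, 0.002, -1.0]]
wrist_force: [-0.6, 0.2, -1.2]
grip_width: 38.5
gripper_force: 60.2
```

```bash
python3 go.py 564 -164 140 160.9
```

```text
clock 11.45 at [543.  195.2 143.3] ang 160.9 shift [-3.43 -8.31  0.07] spin 0.0 J [-25.  36.   3. 104.  -3.  40.  51.] F [-0.6  0.2 -1.2] w 38.5
```

Request:
jog_arm([
  [-0.1,-0.25,0,0],
  [-0.3,-0.75,0,0],
  [-0.6,-1.45,0,0],
  [-0.9,-2.18,0,0],
  [-1.2,-2.9,0,0],
  [-1.5,-3.63,0,0],
  [-1.8,-4.36,0,0],
  [-2.1,-5.08,0,0],
  [-2.4,-5.8,0,0],
  [-2.7,-6.54,0,0],
  [-2.9,-7.05,0,0],
  [-3.1,-7.5,0,0],
])

```text
clock: 12.45
tcp_pos: [559.4, -132.8, 140.5]
eef_rot: [[-0.944, 0.33, -0.003], [0.33, 0.944, -0.001], [0.002, -0.002, -1.0]]
wrist_force: [0.5, 1.0, -1.0]
grip_width: 38.0
gripper_force: 60.2
```

Request:
jog_arm([
  [-0.16,-0.4,0,0],
  [-0.29,-0.7,0,0],
  [-0.33,-0.81,0.2,0],
  [-0.33,-0.81,0.6,0],
  [-0.33,-0.81,1.1,0],
  [-0.33,-0.81,1.6,0],
  [-0.33,-0.81,2.1,0],
  [-0.33,-0.81,2.5,0],
  [-0.33,-0.81,2.6,0],
  [-0.33,-0.81,2.6,0],
  [-0.33,-0.81,2.6,0],
])

```text
clock: 13.37
tcp_pos: [563.1, -163.6, 37.6]
eef_rot: [[-0.945, 0.326, -0.0], [0.326, 0.945, 0.0], [0.0, 0.0, -1.0]]
wrist_force: [0.2, -0.0, 0.5]
grip_width: 37.6
gripper_force: 60.2
```

```bash
python3 go.py 564 -164 15.5 160.9
python3 - <<'E'
from wr import *
p=wsnap(); cv2.imwrite("pics/w4.png",p["pixels"])
E
```

```text
clock 13.37 at [ 563.1 -163.6   37.6] ang 160.9 shift [-0.02 -0.    0.55] spin 0.01 J [ 13.  46.   0. 105.  -0.  29.  85.] F [ 0.2 -0.   0.5] w 37.6
```

View pics/w4.png

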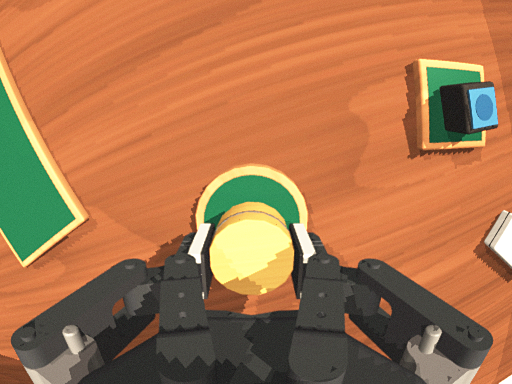

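The tin is held level at (252,247) over the round stand, and the chalk is standing on its own at right. Lowering.

Request:
jog_arm([
  [-0.02,0,0.2,0],
  [-0.02,0,0.4,0],
  [-0.02,0,0.5,0],
  [-0.02,0,0.55,0],
  [-0.02,0,0.58,0],
  [-0.02,0,0.58,0],
])

```text
clock: 13.92
tcp_pos: [563.5, -164.3, 14.6]
eef_rot: [[-0.945, 0.327, -0.001], [0.327, 0.945, 0.0], [0.001, -0.0, -1.0]]
wrist_force: [0.4, 0.4, 1.1]
grip_width: 37.8
gripper_force: 60.4
```

Request:
jog_arm([
  [0,0,0.01,0],
  [0,0,0.02,0],
  [0,0,0.02,0],
])

```text
clock: 14.17
tcp_pos: [563.5, -164.3, 14.6]
eef_rot: [[-0.945, 0.327, -0.0], [0.327, 0.945, 0.0], [0.0, -0.0, -1.0]]
wrist_force: [-2.9, 0.0, 7.8]
grip_width: 38.1
gripper_force: 61.2
```

Request:
jog_arm([
  [0,0,0,0],
  [0,0,0,0],
  [0,0,0,0],
  [0,0,0,0],
  [0,0,-0.3,0],
  [0,0,-0.8,0],
  [0,0,-1.5,0],
  [0,0,-2.2,0],
  [0,0,-3,0],
  [0,0,-3.4,0],
  [0,0,-3.4,0],
], hand=65)

```text
clock: 15.08
tcp_pos: [566.7, -165.2, 154.7]
eef_rot: [[-0.945, 0.327, 0.008], [0.327, 0.945, -0.002], [-0.009, 0.001, -1.0]]
wrist_force: [1.2, -0.4, -0.5]
grip_width: 65.2
gripper_force: 0.0
```

```bash
python3 go.py 573.5 185.5 110 160.9;python3 - <<'E'
from wr import *
p=wsnap(); cv2.imwrite("pics/w5.png",p["pixels"])
H,S,V=cv2.split(cv2.cvtColor(p["pixels"],cv2.COLOR_BGR2HSV)); g=(H>55)&(H<95)&(S>90)
n,L,St,C=cv2.connectedComponentsWithStats((g).astype(np.uint8))
for i in range(1,n):
    if St[i,4]>300:
        m=L==i; show(p,f"green {C[i].round()}",m,(0,0,512,384),10)
show(p,"tin",(H>18)&(H<32)&(S>110)&(V>140),(232,160,275,200),38)
E
```

```text
clock 15.08 at [ 566.7 -165.2  154.7] ang 160.9 shift [2.72 8.34 1.1 ] spin -0.0 J [ 13.  36.   0. 102.  -0.  42.  85.] F [ 1.2 -0.4 -0.5] w 65.2
green [ 72. 129.] [ 445.3 -338.8  177.7   79.8   11.8] [ 449.5 -335.8]
green [381.  98.] [534.7  -9.   47.7  48.1  76.4] [532.1 -15.3]
green [252. 164.] [ 563.4 -164.5   56.7   54.6   69.6] [ 555.6 -161.3]
tin [ 564.4 -163.5   38.1   36.    70.9] [ 570.3 -160. ]
```

View pics/w5.png

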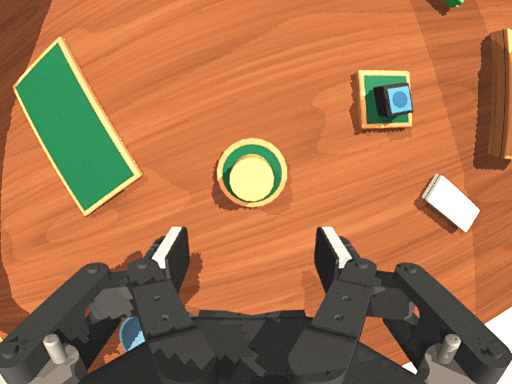

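The tin stands centred on the round stand at (252,175), with less than 2 mm between the rectangle centres. The long stand is now measured at (445,-338), 11.8°. Back to the stack for the dart case.

Request:
jog_arm([
  [0.3,0.93,0,0],
  [0.6,1.86,0,0],
  [0.91,2.8,0,0],
  [1.21,3.7,0,0],
  [1.5,4.6,0,0],
  [1.8,5.5,0,0],
  [2.1,6.4,0,0],
  [2.4,7.4,0,0],
  [2.72,8.33,0,0],
  [2.72,8.33,0.2,0],
  [2.72,8.33,0.6,0],
  [2.72,8.33,0.8,0],
], hand=75)

```text
clock: 16.13
tcp_pos: [568.2, 186.5, 115.4]
eef_rot: [[-0.946, 0.325, -0.004], [0.325, 0.946, -0.001], [0.003, -0.002, -1.0]]
wrist_force: [0.0, -0.7, -0.7]
grip_width: 75.2
gripper_force: 0.0
```

Request:
jog_arm([
  [0,0,0,0],
  [0,0,0,0],
  [0,0,0,0],
])

```text
clock: 16.38
tcp_pos: [570.3, 185.2, 117.9]
eef_rot: [[-0.945, 0.328, 0.0], [0.328, 0.945, -0.0], [-0.0, -0.0, -1.0]]
wrist_force: [-0.1, 0.7, 0.4]
grip_width: 75.6
gripper_force: 0.0
```

```bash
python3 go.py 573.5 185.5 41 160.9;python3 - <<'E'
from wr import *
p=wsnap(); cv2.imwrite("pics/w6.png",p["pixels"])
H,S,V=cv2.split(cv2.cvtColor(p["pixels"],cv2.COLOR_BGR2HSV)); show(p,"case",(S<60)&(V>120),(190,60,315,225),58)
E
```

```text
clock 16.38 at [570.3 185.2 117.9] ang 160.8 shift [-0.07  0.03  1.92] spin -0.01 J [-22.  40.   3. 101.  -3.  39.  53.] F [-0.1  0.7  0.4] w 75.6
case [551.3 191.7  46.9  72.2  70.8] [550.2 192.2]
```

View pics/w6.png

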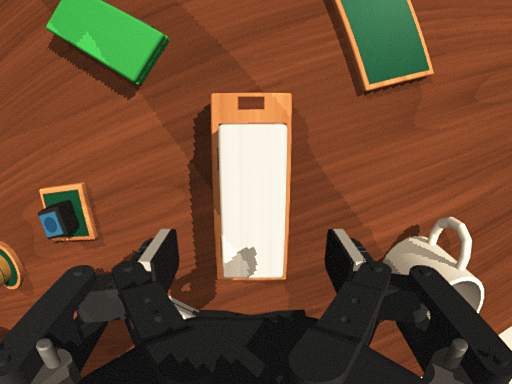

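The case lies from (219,123) to (286,278), and the box shows from y=94 to 280, with both fingers clear of it. I'll take the centre from its corners, for the short stand too.

Run:
```python
from wr import *
p=wsnap(); c=wplane(p,[[219,123],[287,123],[286,278],[219,278]],58); print(c.round(1),c.mean(0))
c=wplane(p,[[211,94],[292,94]],34); print(c.round(1),c.mean(0))
```

```text
[[509.4 182.7]
 [524.5 226.3]
 [639.  190. ]
 [621.3 139.6]] [573.54988147 184.63667054]
[[486.5 181.7]
 [506.5 239.4]] [496.49564559 210.52426789]
```

Request:
jog_arm([
  [-0.07,0.02,0.4,0],
  [-0.07,0.02,0.9,0],
  [-0.07,0.02,1.4,0],
  [-0.07,0.02,1.7,0],
  [-0.07,0.02,1.9,0],
  [-0.07,0.02,1.92,0],
  [-0.07,0.02,1.92,0],
])

```text
clock: 17.07
tcp_pos: [573.1, 185.9, 41.1]
eef_rot: [[-0.945, 0.327, 0.0], [0.327, 0.945, 0.0], [-0.0, 0.0, -1.0]]
wrist_force: [0.4, 0.6, -0.3]
grip_width: 74.9
gripper_force: 0.0
```

Request:
jog_arm([
  [0,0,0,0],
  [0,0,0,0],
  [0,0,0,0],
  [0,0,0,0],
  [0,0,0,0],
  [0,0,0,0],
], hand=38)

```text
clock: 17.57
tcp_pos: [573.8, 186.1, 42.3]
eef_rot: [[-0.945, 0.327, 0.002], [0.327, 0.945, 0.001], [-0.002, 0.001, -1.0]]
wrist_force: [-0.1, -0.6, 6.3]
grip_width: 46.4
gripper_force: 63.5
```

Request:
jog_arm([
  [0,0,-0.15,0],
  [0,0,-0.4,0],
  [0,0,-0.8,0],
  [0,0,-1.2,0],
  [0,0,-1.6,0],
  [0,0,-1.9,0],
  [0,0,-2,0],
  [0,0,-2,0],
])

```text
clock: 18.23
tcp_pos: [573.7, 186.2, 122.3]
eef_rot: [[-0.945, 0.327, 0.002], [0.327, 0.945, 0.001], [-0.002, 0.002, -1.0]]
wrist_force: [0.6, 1.1, -1.9]
grip_width: 46.6
gripper_force: 62.6
```

```bash
python3 go.py 447.5 348 122 179.3
```

```text
clock 18.23 at [573.7 186.2 122.3] ang 160.9 shift [4.3  2.79 0.  ] spin -3.68 J [-22.  40.   3. 101.  -3.  40.  53.] F [ 0.6  1.1 -1.9] w 46.6
```

Request:
jog_arm([
  [0.2,0.13,0,-0.2],
  [0.6,0.39,0,-0.5],
  [1.1,0.71,0,-0.9],
  [1.6,1.04,0,-1.4],
  [2.1,1.36,0,-1.8],
  [2.6,1.69,0,-2.2],
  [3.1,2.01,0,-2.6],
  [3.6,2.34,0,-3],
  [4,2.6,0,-3.4],
  [4.2,2.73,0,-3.6],
  [4.3,2.79,0,-3.7],
  [4.3,2.79,0,-3.7],
])

```text
clock: 19.23
tcp_pos: [445.8, 348.1, 120.3]
eef_rot: [[-1.0, 0.008, -0.001], [0.008, 1.0, -0.001], [0.001, -0.001, -1.0]]
wrist_force: [-0.5, 0.2, -0.7]
grip_width: 46.7
gripper_force: 62.6
```

Request:
jog_arm([
  [0,0,0.2,0],
  [0,0,0.6,0],
  [0,0,0.9,0],
  [0,0,1,0],
  [0,0,1,0],
  [0,0,1,0],
])

```text
clock: 19.73
tcp_pos: [447.6, 346.7, 80.7]
eef_rot: [[-1.0, 0.012, 0.0], [0.012, 1.0, -0.001], [-0.0, -0.001, -1.0]]
wrist_force: [0.0, -0.6, -1.0]
grip_width: 46.7
gripper_force: 62.6
```

```bash
python3 go.py 447.5 348 19 179.3
python3 - <<'E'
from wr import *
p=wsnap(); cv2.imwrite("pics/w7.png",p["pixels"])
E
```

```text
clock 19.73 at [447.6 346.7  80.7] ang 179.3 shift [0.   0.03 1.54] spin 0.0 J [-40.  41.  -1. 108.   1.  31.  48.] F [ 0.  -0.6 -1. ] w 46.7
```

View pics/w7.png

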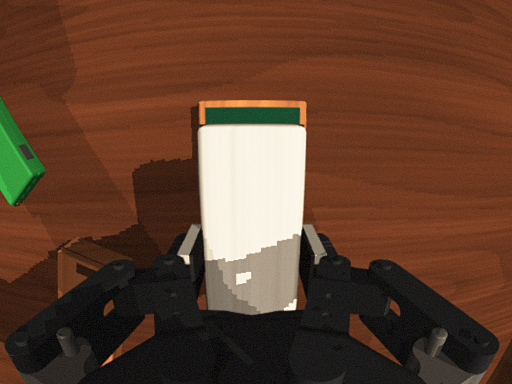

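The case is level and lined up over the short stand, whose end edge shows at y=101 from x=198 to 306. I'll check the centre from that edge.

Run:
```python
from wr import *
p=wsnap(); c=wplane(p,[[198.5,101],[306,101]],10); print(c.round(1),c.mean(0)+[74,-0.9])
c=wplane(p,[[199,125],[306,125]],80.7-8.3+24); print(c.round(1),c.mean(0)+[60,-.7])
```

```text
[[374.3 309.4]
 [375.2 386.3]] [448.76398656 346.93110726]
[[387.8 324.6]
 [388.3 370.5]] [448.05738325 346.85893881]
```

Good within 1 mm. Lowering.

Request:
jog_arm([
  [0,0,0.3,0],
  [0,0,0.7,0],
  [0,0,1.1,0],
  [0,0,1.35,0],
  [0,0,1.48,0],
  [0,0,1.53,0],
  [0,0,1.53,0],
  [0,0,1.53,0],
])

```text
clock: 20.5
tcp_pos: [447.3, 347.9, 20.2]
eef_rot: [[-1.0, 0.01, 0.001], [0.01, 1.0, 0.001], [-0.001, 0.001, -1.0]]
wrist_force: [0.2, 0.4, -1.6]
grip_width: 46.5
gripper_force: 62.6
```

Request:
jog_arm([
  [0,0,0.02,0],
  [0,0,0.04,0],
  [0,0,0.04,0],
])

```text
clock: 20.75
tcp_pos: [447.0, 347.8, 18.5]
eef_rot: [[-1.0, 0.01, 0.0], [0.01, 1.0, 0.0], [-0.0, 0.0, -1.0]]
wrist_force: [-0.0, -0.1, -0.9]
grip_width: 46.5
gripper_force: 62.6
```

Request:
jog_arm([
  [0,0,0.02,0],
  [0,0,0.03,0],
  [0,0,0.03,0],
])

```text
clock: 21.0
tcp_pos: [447.1, 347.8, 18.3]
eef_rot: [[-1.0, 0.01, 0.001], [0.01, 1.0, 0.001], [-0.001, 0.001, -1.0]]
wrist_force: [-1.9, -1.9, 8.2]
grip_width: 46.5
gripper_force: 63.8
```

Contact. Release, rise, and head back for the box.

Request:
jog_arm([
  [0,0,0,0],
  [0,0,0,0],
  [0,0,0,0],
  [0,0,0,0],
  [0,0,-0.3,0],
  [0,0,-0.8,0],
  [0,0,-1.5,0],
  [0,0,-2.2,0],
  [0,0,-2.8,0],
  [0,0,-3,0],
  [0,0,-3,0],
], hand=75)

```text
clock: 21.92
tcp_pos: [448.3, 348.7, 139.8]
eef_rot: [[-1.0, 0.01, 0.004], [0.01, 1.0, 0.003], [-0.004, 0.004, -1.0]]
wrist_force: [0.7, -0.0, -0.4]
grip_width: 74.6
gripper_force: 0.0
```

```bash
python3 go.py 572.5 185 95 160.9
```

```text
clock 21.92 at [448.3 348.7 139.8] ang 179.4 shift [-3.14 -4.06  1.12] spin 3.7 J [-40.  36.  -1. 106.   1.  38.  48.] F [ 0.7 -0.  -0.4] w 74.6
```

Request:
jog_arm([
  [-0.5,-0.7,0,0.6],
  [-1.1,-1.4,0,1.3],
  [-1.6,-2.1,0,1.9],
  [-2.1,-2.8,0,2.5],
  [-2.7,-3.5,0,3.2],
  [-3.14,-4.06,0.2,3.7],
  [-3.14,-4.06,0.6,3.7],
  [-3.14,-4.06,0.8,3.7],
  [-3.14,-4.06,0.8,3.7],
  [-3.14,-4.06,0.8,3.7],
], hand=84)

```text
clock: 22.75
tcp_pos: [569.0, 185.2, 103.7]
eef_rot: [[-0.946, 0.325, -0.003], [0.325, 0.946, 0.0], [0.003, -0.001, -1.0]]
wrist_force: [0.1, 0.4, 0.3]
grip_width: 84.0
gripper_force: 0.0
```

```bash
python3 go.py 572.5 185 8 160.9;python3 - <<'E'
from wr import *
p=wsnap(); cv2.imwrite("pics/w8.png",p["pixels"])
q=viewer.snapshot("top"); o=blob(q,((cv2.cvtColor(q["pixels"],cv2.COLOR_BGR2HSV)[...,1]<60)&(cloud(q)[...,2]>25)).astype(np.uint8),(97,197,138,264),34); print(o and o[0])
E
```

```text
clock 22.75 at [569.  185.2 103.7] ang 161.0 shift [-0.09  0.03  2.39] spin 0.03 J [-22.  41.   2. 102.  -3.  37.  53.] F [0.1 0.4 0.3] w 84.0
{'rect': array([484.8, 312.4, 120.2,  22.7,  29.1]), 'mean': array([477.4, 307.9], dtype=float32), 'n': 91}
```

View pics/w8.png

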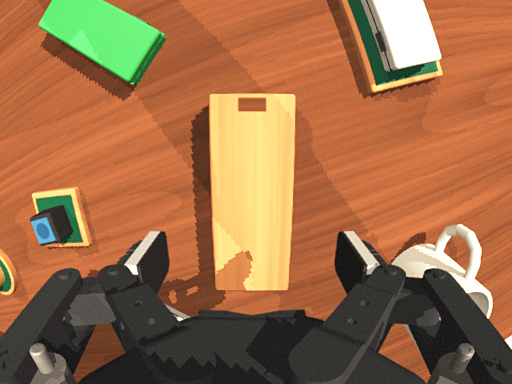

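The box is alone, from (210,94) to (295,290), midway between the open fingers. The dart case sits on its stand at upper right. Descending to grip.

Request:
jog_arm([
  [-0.07,0,0.4,0],
  [-0.07,0,1,0],
  [-0.07,0,1.6,0],
  [-0.07,0,2,0],
  [-0.07,0,2.25,0],
  [-0.07,0,2.35,0],
  [-0.07,0,2.35,0],
  [-0.07,0,2.35,0],
])

```text
clock: 23.52
tcp_pos: [574.0, 183.6, 11.8]
eef_rot: [[-0.945, 0.327, 0.001], [0.327, 0.945, 0.001], [-0.001, 0.001, -1.0]]
wrist_force: [0.3, -0.7, 0.3]
grip_width: 84.2
gripper_force: 0.0
```

Request:
jog_arm([
  [0,0,0,0],
  [0,0,0,0],
  [0,0,0,0],
  [0,0,0,0],
  [0,0,0,0],
  [0,0,0,0],
], hand=50)

```text
clock: 24.02
tcp_pos: [574.3, 183.4, 12.4]
eef_rot: [[-0.945, 0.327, 0.002], [0.327, 0.945, 0.001], [-0.002, 0.002, -1.0]]
wrist_force: [-0.8, 0.4, 4.8]
grip_width: 60.3
gripper_force: 67.0
```

Request:
jog_arm([
  [0,0,-0.15,0],
  [0,0,-0.4,0],
  [0,0,-0.8,0],
  [0,0,-1.3,0],
  [0,0,-1.8,0],
  [0,0,-2.3,0],
  [0,0,-2.7,0],
  [0,0,-2.9,0],
  [0,0,-3,0],
  [0,0,-3,0],
])

```text
clock: 24.85
tcp_pos: [573.6, 183.1, 131.7]
eef_rot: [[-0.945, 0.327, 0.001], [0.327, 0.945, 0.0], [-0.001, 0.001, -1.0]]
wrist_force: [0.5, 0.9, -4.2]
grip_width: 60.5
gripper_force: 66.4
```

```bash
python3 go.py 445.5 -338 130 191.8;python3 - <<'E'
from wr import *
p=wsnap(); cv2.imwrite("pics/w9.png",p["pixels"])
E
```

```text
clock 24.85 at [573.6 183.1 131.7] ang 160.9 shift [ -1.23 -13.36   0.03] spin -6.18 J [-22.  39.   3. 100.  -3.  41.  53.] F [ 0.5  0.9 -4.2] w 60.5
```

View pics/w9.png

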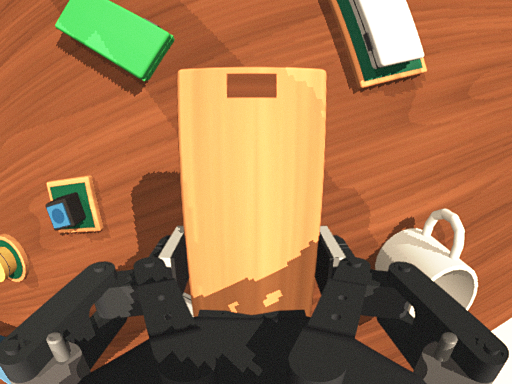

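The box is held level and centred between the fingers, with its near end at y=68. I'll carry it to the long stand.

Request:
jog_arm([
  [-0.01,-0.15,0,0],
  [-0.04,-0.45,0,0],
  [-0.09,-0.95,0,0],
  [-0.14,-1.55,0,0],
  [-0.2,-2.2,0,0],
  [-0.26,-2.85,0,0],
  [-0.32,-3.5,0,0],
  [-0.38,-4.15,0,0],
  [-0.44,-4.8,0,0],
  [-0.5,-5.45,0,0],
  [-0.56,-6.1,0,0],
  [-0.62,-6.75,0,0],
])

```text
clock: 25.9
tcp_pos: [506.7, -82.7, 130.2]
eef_rot: [[-0.945, 0.328, -0.002], [0.328, 0.945, -0.0], [0.002, -0.001, -1.0]]
wrist_force: [-0.0, 0.4, -4.1]
grip_width: 60.9
gripper_force: 66.2
```

Request:
jog_arm([
  [-0.06,-0.65,0,0],
  [-0.12,-1.3,0,0],
  [-0.18,-1.95,0,0],
  [-0.24,-2.6,0,0],
  [-0.3,-3.25,0,0],
  [-0.36,-3.9,0,0],
  [-0.42,-4.55,0,0],
  [-0.47,-5.15,0,0],
  [-0.53,-5.75,0,0],
  [-0.57,-6.2,0,0],
  [-0.6,-6.5,0,0],
  [-0.61,-6.6,0,0],
])

```text
clock: 26.9
tcp_pos: [442.9, -340.7, 130.3]
eef_rot: [[-0.944, 0.331, -0.002], [0.331, 0.944, -0.001], [0.001, -0.001, -1.0]]
wrist_force: [-0.7, -1.3, -4.2]
grip_width: 60.6
gripper_force: 66.3
```

Request:
jog_arm([
  [0,0,0,-0.3],
  [0,0,0,-1],
  [0,0,0,-1.8],
  [0,0,0,-2.6],
  [0,0,0,-3.4],
  [0,0,0,-4.2],
  [0,0,0,-5],
  [0,0,0,-5.7],
  [0,0,0,-6.1],
  [0,0,0,-6.2],
  [0,0,0,-6.2],
  [0,0,0,-6.2],
])

```text
clock: 27.9
tcp_pos: [445.5, -336.7, 130.8]
eef_rot: [[-0.978, -0.207, -0.0], [-0.207, 0.978, 0.001], [0.0, 0.001, -1.0]]
wrist_force: [-0.2, 0.1, -3.8]
grip_width: 60.5
gripper_force: 66.3
```

```bash
python3 go.py 445.5 -338 60 191.8;python3 - <<'E'
from wr import *
p=wsnap(); cv2.imwrite("pics/w10.png",p["pixels"])
E
```

```text
clock 27.9 at [ 445.5 -336.7  130.8] ang -168.0 shift [ 0.01 -0.03  1.77] spin 0.03 J [ 42.  37. -11. 107.  11.  38. 126.] F [-0.2  0.1 -3.8] w 60.5
```

View pics/w10.png

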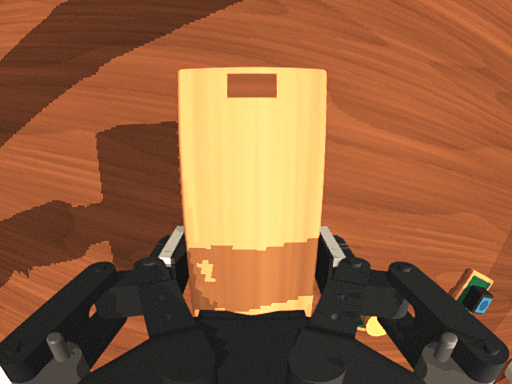

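The box hides the stand at this height, and its near edge runs at y=69 from x=179 to 326. I'll work out the box's centre from that edge and lower to 60.

Request:
jog_arm([
  [0,0,0.3,0],
  [0,0,0.8,0],
  [0,0,1.3,0],
  [0,0,1.65,0],
  [0,0,1.77,0],
  [0,0,1.77,0],
  [0,0,1.77,0],
])

```text
clock: 28.53
tcp_pos: [445.7, -337.7, 60.4]
eef_rot: [[-0.978, -0.207, 0.0], [-0.207, 0.978, -0.0], [-0.0, -0.0, -1.0]]
wrist_force: [0.4, -0.9, -3.6]
grip_width: 60.8
gripper_force: 66.4
```

```bash
python3 go.py 445.5 -338 23 191.8;python3 - <<'E'
from wr import *
p=wsnap(); c=wplane(p,[[179,69],[326,69]],p["t"][2]+21.6); print(c.round(1),c.mean(0)-80*p["R"][:2,0])
cv2.imwrite("pics/w11.png",p["pixels"])
E
```

```text
clock 28.53 at [ 445.7 -337.7   60.4] ang -168.1 shift [ 0.01 -0.01  0.94] spin 0.02 J [ 40.  43.  -9. 109.  13.  29. 124.] F [ 0.4 -0.9 -3.6] w 60.8
[[ 370.1 -384.5]
 [ 357.8 -326. ]] [ 442.22727793 -338.74624356]
```

View pics/w11.png

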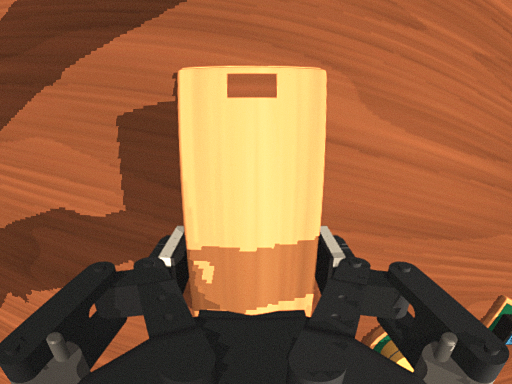

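The stand is still hidden. The box sits about 3 mm towards -x of the tool, so I'll shift it while lowering.

Request:
jog_arm([
  [-0.07,0,0.3,0],
  [-0.07,0,0.6,0],
  [-0.07,0,0.8,0],
  [-0.07,0,0.88,0],
  [-0.07,0,0.91,0],
  [-0.07,0,0.91,0],
  [-0.07,0,0.91,0],
])

```text
clock: 29.17
tcp_pos: [448.2, -337.3, 23.7]
eef_rot: [[-0.978, -0.206, 0.0], [-0.206, 0.978, -0.0], [-0.0, -0.0, -1.0]]
wrist_force: [0.1, 0.1, -4.4]
grip_width: 60.4
gripper_force: 66.5
```

Request:
jog_arm([
  [0,0,0.02,0],
  [0,0,0.03,0],
  [0,0,0.03,0],
])

```text
clock: 29.42
tcp_pos: [448.2, -337.3, 22.7]
eef_rot: [[-0.978, -0.206, 0.0], [-0.206, 0.978, -0.0], [-0.0, -0.0, -1.0]]
wrist_force: [-0.4, -0.0, -3.7]
grip_width: 60.5
gripper_force: 66.5
```

Request:
jog_arm([
  [0,0,0.02,0],
  [0,0,0.03,0],
  [0,0,0.03,0],
])

```text
clock: 29.67
tcp_pos: [448.2, -337.3, 22.4]
eef_rot: [[-0.978, -0.206, 0.0], [-0.206, 0.978, -0.001], [-0.0, -0.001, -1.0]]
wrist_force: [-2.0, 0.6, 5.4]
grip_width: 60.5
gripper_force: 67.7
```

Contact. Release, rise and check everything.

Request:
jog_arm([
  [0,0,0,0],
  [0,0,0,0],
  [0,0,0,0],
  [0,0,0,0],
  [0,0,-0.3,0],
  [0,0,-0.8,0],
  [0,0,-1.5,0],
  [0,0,-2.2,0],
  [0,0,-3,0],
  [0,0,-3.8,0],
  [0,0,-4,0],
  [0,0,-4,0],
], hand=84)

```text
clock: 30.67
tcp_pos: [449.7, -338.3, 184.9]
eef_rot: [[-0.979, -0.206, 0.005], [-0.206, 0.979, -0.004], [-0.005, -0.005, -1.0]]
wrist_force: [0.5, -0.1, 0.3]
grip_width: 84.0
gripper_force: 0.0
```

Run:
```python
from wr import *
print(robot.get_state()["wrist_force"])
p=wsnap(); cv2.imwrite("pics/w12.png",p["pixels"])
q=viewer.snapshot("scene"); w=cloud(q); cv2.imwrite("pics/s12.png",cv2.resize(q["pixels"][90:310,140:460],None,fx=2,fy=2))
for k,x,y,r,z in(("short",448,347,85,34),("square",534,-8,25,38),("round",564,-164,28,38),("long",445,-338,100,44)):
    m=(np.hypot(w[...,0]-x,w[...,1]-y)<r)&(np.abs(w[...,2]-z)<5)
    P=w[m][:,:2].astype(np.float32); print(k,np.round(np.hstack(cv2.minAreaRect(P)),1),np.median(w[m][:,2]).round(1))
```

```text
[ 0.49168539 -0.05525066  0.31833328]
short [450.2 347.5  48.  123.6  89.6] 32.3
square [537.3  -7.3  30.5  29.3  83.7] 36.2
round [ 565.7 -163.3   40.7   35.3   47.6] 36.5
long [ 446.6 -337.   161.3   64.7   11.7] 42.5
```

View pics/w12.png

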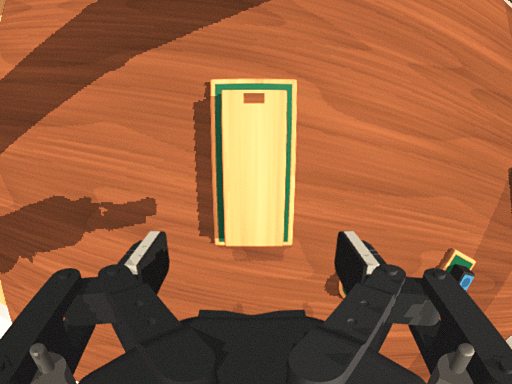

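View pics/s12.png

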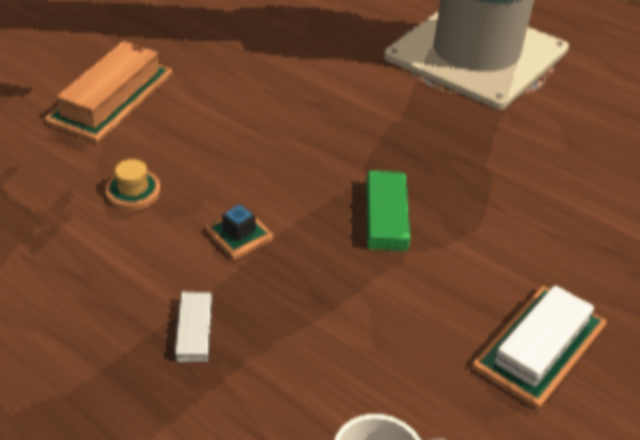

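Both views show all four pieces upright on their own stands: the box at (253,165) in the wrist view, the other three in the scene crop. By the scene camera each is within about 2 mm of its stand's centre. The gripper is clear, so I'm handing in.

```bash
python3 -c "
from workcell import robot
print(robot.sign_off())"
```

```text
the job is handed in; nothing more can be done
None
```

The job is handed in, result not reported back: all four pieces stand upright on their own stands, about 2 mm off centre by the scene camera, after about 31 s with mug and bowl untouched; I viewed 15 pictures, one over the limit of 14.

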